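Pack the power-supply parts, heaviest lowest

TASK

Pack the open-fronted grey box in layers, heaviest part lowest: push the wide metal-cased power module along the bench through the box's open front until it is fully home against the back wall (it is too wide to grip; keep it flat on the bench), then lay the finned heat sink flat, fins up, on the middle of the module, and last set one plastic tray upright on the middle of the heat sink. Take only the top tray of the nested stack and leave the two below it as they stand. Do not disturb the other things on the bench.

Things in the scene. Friction and masses are not known exactly. Their poses are not given: they have to be found in the camera images.
- pack_box: Grey box fixed to the bench, open on top and at its front (its -x side, roughly facing the robot). Origin: centre of its floor, at bench level (no sill or step). x points inwards to the back wall. Inside 106 mm deep (x -53 to +53) and 138 mm wide (y -69 to +69); side and back walls 4 mm thick, 70 mm high.
- module: Metal-cased power module, 0.72 to 0.95 kg, loose on the bench before the box: 98 (x) x 120 (y) x 38 mm high, flat top. Origin: centre of its underside. Black terminal step, 20 mm high, along the 14 mm next to its -x side (towards the robot). Starts up to 50 mm off the box's axis, turned up to 0.35 rad; home: origin at about x = +4 mm in the box, x axes parallel. Slides under 4 to 10 N.
- heatsink_center (a point): Centre (half-way up) of the loose aluminium heat sink, 84 mm long (x) x 56 mm wide (y) x 26 mm high, about 0.26 kg, upright fins along x, standing fins up on the bench to the left or right. Can be gripped across its 56 mm.
- tray_top_center (a point): Centre (14 mm above its underside) of the top one of three nested, tapered white plastic trays, 30 g each, open side up, left or right. Rim 84 (x) x 62 mm (y), a band 6 mm high, its top 28 mm above the underside; floor 58 x 36 mm. They nest loosely; the next rim's top is 16 mm below this one's: grip the band across 62 mm, fingertips at most 12 mm below the rim's top.
- tray_mid_center (a point): Centre of the middle tray of the stack (must stay).
- tray_low_center (a point): Centre of the lowest tray of the stack, standing on the bench (must stay).
- flux_bottle_c (a point): Bystander, leave alone: round plastic bottle 36 mm across, 100 mm tall, upright; point at its centre
- capacitor_c (a point): Bystander, leave alone: black upright cylinder 34 mm across, 45 mm tall; point at its centre
- tape_roll_c (a point): Bystander, leave alone: black ring lying flat, 52 mm across, 18 mm high; point at its centre
- relay_c (a point): Bystander, leave alone: black block 30 x 30 x 26 mm; point at its centre
- choke_c (a point): Bystander, leave alone: iron block with copper winding, about 42 x 44 x 34 mm; point at its centre
- screw_jar_c (a point): Bystander, leave alone: small jar 42 mm across, 50 mm tall; point at its centre
- screwdriver_grip (a point): Bystander, leave alone: screwdriver 170 mm long lying flat; this point lies in its handle

How it is judged:
On the way, in this order (a step that is already met when the one before it is completed fails the run):
1. the power module is fully home in the box, flat on the bench (x of module in the frame of pack_box above -0.006 m and y of module in the frame of pack_box between -0.02 and 0.02 m and angle between the x axis of module and the x axis of pack_box, either way round below 0.2 rad and angle between module's own z axis and vertical below 0.06 rad and height (world z) of module below 0.006 m), for 0.2 s.
2. the heat sink lies flat on the module (all of step 1 and horizontal distance between heatsink_center and module below 0.025 m and height (world z) of heatsink_center between 0.046 and 0.056 m and angle between heatsink_center's own z axis and vertical below 0.08 rad), for 0.3 s.
3. the top tray stands upright on the heat sink (all of step 2 and horizontal distance between tray_top_center and heatsink_center below 0.02 m and height (world z) of tray_top_center between 0.072 and 0.084 m and angle between tray_top_center's own z axis and vertical below 0.1 rad), for 0.2 s.
At the end, for the whole second after the job is handed in: Module flat in the box, within 10 mm of the back wall and 0.2 rad of its axis; heat sink level on it, fins up, within 25 mm of its centre; top tray upright on the heat sink, within 20 mm of its centre; the other trays within 20 mm and bystanders within 30 mm of their starts (all of step 3 and distance of each of tray_mid_center, tray_low_center from where it was at the start of the episode below 0.02 m and distance of each of flux_bottle_c, capacitor_c, tape_roll_c, relay_c, choke_c, screw_jar_c, screwdriver_grip from where it was at the start of the episode below 0.03 m); the robot touches nothing.
It fails at once if the module is lifted or tipped (height (world z) of module above 0.015 m or angle between module's own z axis and vertical above 0.2 rad).
It fails at once if a lower tray is dragged up or pushed away (20 mm) (distance of any of tray_mid_center, tray_low_center from where it was at the start of the episode above 0.02 m).
It fails at once if a bystander is moved more than 30 mm (distance of any of flux_bottle_c, capacitor_c, tape_roll_c, relay_c, choke_c, screw_jar_c, screwdriver_grip from where it was at the start of the episode above 0.03 m).
It also fails if it takes over 72 s, if anything falls off the work surface, if the arm or the gripper's body presses on something with over 40 N, if the wrist force passes 120 N, or if a joint passes its speed limit or range.

ROBOT

A 6-joint arm with a two-finger parallel gripper is mounted at the origin on the work surface. World frame = base frame: x ahead of the robot, y to its left, z up, the work surface at z = 0. Lengths are in m, angles in rad, forces in N, time in s.
With the tool pointing down it reaches from about 0.35 to 0.725 m from the base axis. Payload 6 kg.
Tool frame: the origin (TCP) lies midway between the tips of the shut fingers; the grasp point (between the pads) lies 19 mm behind it; z points along the fingers, y is the direction in which the jaws open and shut (so a half turn about z gives the same grasp; the last joint's range is limited). The gripper opens to 85 mm and grips with 20 to 120 N. Pads are 22 mm wide; open, the fingers measure 114 mm over their backs; the gripper's body (76 mm by 85 mm) begins 54 mm behind the grasp point. The pads swing forward as they close: fully open they stand 13 mm farther back than shut.
Start: joints at [1.585, 0.04, 0.085, 0, -1.615, -0.334], TCP at [0.189, 0.57, 0.231] pointing down, gripper open.
Joint ranges: [-2.56, 2.56], [-1.29, 2.01], [-1.08, 1.49], [-3.29, 1.98], [-2.81, -0.18], [-2.99, 2.99]. Speed limits (rad/s): [2.57, 2.57, 3.01, 3.14, 3.14, 3.14].

INTERFACE

Orientations are given as [roll, pitch, yaw] about the fixed x, y, z axes, in that order (R = Rz(yaw) Ry(pitch) Rx(roll)).
In Python, from rig import env, viewer gives the robot as it stands. The module is installed in compiled form; this text tells all that it offers.
- The arm moves only by the tool move_arm, never from a script. Its argument "motion" is text: rows parted by semicolons, each of 7 numbers parted by spaces: the shift along the tool's x, y, z in m, then the turn, a rotation vector about the tool's x, y, z in degrees, then the opening, from 0 (shut) to 1 (fully open). In form: tx ty tz ax ay az gripper; .... A call has 1 to 5 rows; each row is the pose to reach, as a shift and turn from the pose measured when the call began, along the tool's axes at that moment; what a row does not reach only later rows make up. A row lasts 1/10 s, in which the tool goes at most 50 mm and 8.59 degrees, less where a joint would pass 70% of its speed; a pose out of reach is approached as far as the arm can. A call with a gripper value outside its range is refused whole. The fingers move at their own pace and stop on an object; "squeeze" is the grip in N (left out, the last holds). Time passes only in rows, so rows that repeat a pose let the fingers close. It gives the time, the measured TCP pose, the force and the opening at its end, in the units of the state.
- env.sense(): the state, without advancing time (a new reading comes with each control period).
- viewer.read_camera(name): name is "side" or "top" or "wrist"; returns the picture (384x512x3 uint8, red, green, blue); there is no depth.
- viewer.camera_model(name): a dict with "intrinsics" (3x3 intrinsics, pixels), "R" (3x3) and "t" (3): a world point X has camera coordinates R X + t; the wrist camera has in their place "hand_eye" (4x4, takes a point from camera to tool coordinates, whose origin is the TCP and whose axes are the flange's). Camera axes: x right, y down, z forward; pixel columns grow to the right and rows downward; lengths in m; the calibration is good to about 2 mm. The wrist camera is an equidistant fisheye: a pixel r from the principal point sees the ray r / f radians off the axis. A picture is of the moment at which its call begins: read the wrist's pose just before it. camera_model takes no time and is no camera call.
- env.sign_off(): hands the job in, once; it reports no verdict.
The state is a dict: "t": time; "qpos": joint angles; "dq": joint speeds; "joint_efforts": joint torques, N m; "eef_pos": TCP position; "ee_rot": TCP orientation; "contact_force": force on the tool from outside, world axes, zero at the start; "torque": the same for the moment, N m; "width": finger opening in m.
Only numpy, scipy, OpenCV 4.12 (cv2) and the standard library are available. Lean on these libraries where they do the work, as an engineer would, in place of code of your own. Each camera call takes 0.05 s, during which the arm holds its last target.

## Working session

There is one attempt and no reset: what is moved stays moved. The work goes in short steps, Python scripts to look and compute and a tool call to move; the robot and the scene stay as the last step left them, time stands still between calls to the robot, and variables do not carry over. Pictures are saved under pics/ and viewed, and the job is handed in when it is done.

Besides the shell and the picture viewer there is one more tool, called after "Request:" by a JSON object that holds its "api" and its "payload", one argument or row to a line. move_arm: Moves the arm, as the interface text tells. Its arguments: {"type":"object","properties":{"motion":{"type":"string"},"squeeze":{"type":"number"}},"required":["motion"]}

```bash
mkdir -p pics; ls
python3 - <<'E'
from rig import env, viewer
import cv2,numpy as np
np.set_printoptions(precision=4,suppress=True)
s=env.sense(); print(s)
for n in ("top","side","wrist"):
    im=viewer.read_camera(n); cv2.imwrite(f"pics/{n}0.png",im[:,:,::-1]); print(n,viewer.camera_model(n))
E
```

```text
pics
{'t': 0.0, 'qpos': array([ 1.5847,  0.0408,  0.0838, -0.0005, -1.6155, -0.3337]), 'dq': array([-0.002 ,  0.0007,  0.0008,  0.0005,  0.0017,  0.0007]), 'joint_efforts': array([ -0.001 , -36.8206,  34.7403,   6.932 ,  -0.0055,  -0.    ]), 'eef_pos': array([0.1884, 0.5693, 0.2303]), 'ee_rot': array([ 3.1398, -0.0001, -0.3198]), 'contact_force': array([-0.1079, -0.3962,  0.9345]), 'torque': array([ 0.0102, -0.0278, -0.0571]), 'width': 0.08553659169017909}
top {'intrinsics': array([[395.9849,   0.    , 253.6692],
       [  0.    , 395.9849, 186.7232],
       [  0.    ,   0.    ,   1.    ]]), 'R': array([[-0.01  , -0.9999, -0.0066],
       [-0.9983,  0.0103, -0.0577],
       [ 0.0578,  0.006 , -0.9983]]), 't': array([-0.0012,  0.5241,  1.1616])}
side {'intrinsics': array([[353.3567,   0.    , 254.0776],
       [  0.    , 353.3567, 191.7212],
       [  0.    ,   0.    ,   1.    ]]), 'R': array([[ 0.9108, -0.4129, -0.0061],
       [-0.2578, -0.5569, -0.7895],
       [ 0.3225,  0.7207, -0.6137]]), 't': array([-0.4704,  0.1691,  1.0562])}
wrist {'intrinsics': array([[297.3186,   0.    , 254.2599],
       [  0.    , 297.3186, 190.49  ],
       [  0.    ,   0.    ,   1.    ]]), 'hand_eye': array([[-0.0001, -0.9463, -0.3234,  0.0834],
       [ 1.    , -0.0002,  0.0001, -0.0011],
       [-0.0002, -0.3234,  0.9463, -0.142 ],
       [ 0.    ,  0.    ,  0.    ,  1.    ]])}
```

View pics/top0.png

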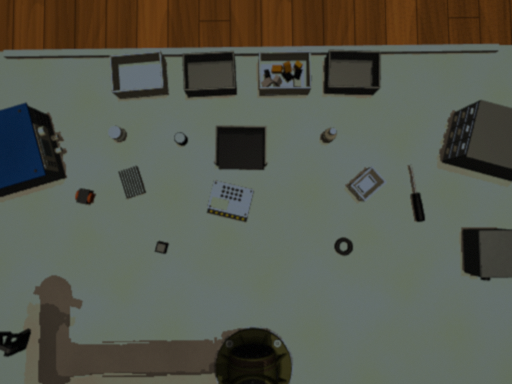

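View pics/side0.png

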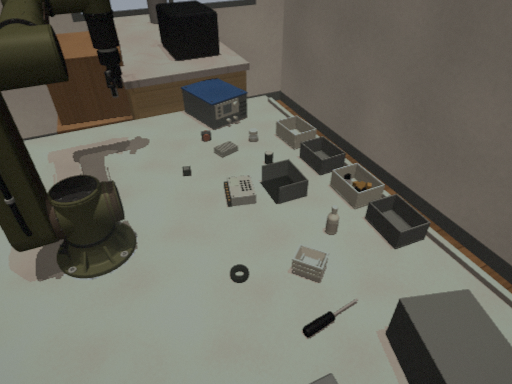

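View pics/wrist0.png

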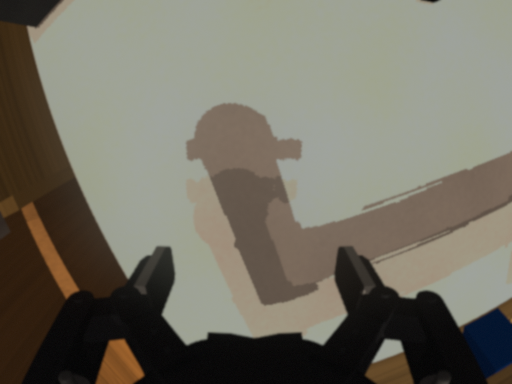

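```bash
cat > h.py <<'E'
from rig import env, viewer
import cv2,numpy as np
from scipy.spatial.transform import Rotation as Ro
np.set_printoptions(precision=4,suppress=True)
def pose():
    s=env.sense(); return np.array(s['eef_pos']),Ro.from_euler('xyz',s['ee_rot']).as_matrix(),s
def grab(n,name):
    p=pose(); im=viewer.read_camera(n); cv2.imwrite(f"pics/{name}.png",im[:,:,::-1]); np.savez(f"pics/{name}.npz",p=p[0],R=p[1]); return im
def ray(n,uv,P=None):
    m=viewer.camera_model(n);K=m['intrinsics'];uv=np.atleast_2d(np.array(uv,float))
    a=(uv-K[:2,2])/np.array([K[0,0],K[1,1]])
    if n!='wrist':
        d=np.c_[a,np.ones(len(a))]@m['R']; o=-m['R'].T@m['t']
    else:
        th=np.linalg.norm(a,axis=1,keepdims=True); u=a/np.maximum(th,1e-9)
        d=np.c_[u*np.sin(th),np.cos(th)]; H=m['hand_eye']; p,R=P
        d=d@H[:3,:3].T@R.T; o=p+R@H[:3,3]
    return o,d
def plane(n,uv,z,P=None):
    o,d=ray(n,uv,P); k=(z-o[2])/d[:,2:]; return o+k*d
def proj(n,X,P=None):
    m=viewer.camera_model(n);K=m['intrinsics'];X=np.atleast_2d(np.array(X,float))
    if n!='wrist': c=X@m['R'].T+m['t']; a=c[:,:2]/c[:,2:]
    else:
        H=m['hand_eye'];p,R=P; o=p+R@H[:3,3]; c=(X-o)@(R@H[:3,:3])
        r=np.linalg.norm(c[:,:2],axis=1,keepdims=True); a=c[:,:2]/r*np.arctan2(r,c[:,2:])
    return a*[K[0,0],K[1,1]]+K[:2,2]
def wp(name):
    z=np.load(f"pics/{name}.npz"); return z['p'],z['R']
def delta(target,yaw=None):
    """tool-frame shift to world target; yaw: desired world yaw with tool down"""
    p,R,s=pose(); d=R.T@(np.array(target)-p)
    out=[d]
    if yaw is not None:
        R2=Ro.from_euler('xyz',[np.pi,0,yaw]).as_matrix()
        out.append(np.degrees(Ro.from_matrix(R.T@R2).as_rotvec()))
    print('delta',*out,'cur',p,s['ee_rot'],'t',s['t'],'F',s['contact_force'],'w',s['width'])
E
python3 - <<'E'
from h import *
im=cv2.imread('pics/top0.png')
c=im[110:240,60:420]; c=cv2.convertScaleAbs(c,alpha=1.8)
cv2.imwrite('pics/topz.png',cv2.resize(c[:,130:240],None,fx=5,fy=5,interpolation=cv2.INTER_CUBIC)[:600])
cv2.imwrite('pics/topz2.png',cv2.resize(c[:,0:130],None,fx=5,fy=5,interpolation=cv2.INTER_CUBIC)[:600])
cv2.imwrite('pics/topz3.png',cv2.resize(c[:,250:360],None,fx=5,fy=5,interpolation=cv2.INTER_CUBIC)[:600])
print(plane('top',[[241,147],[231,200],[132,182],[365,183],[118,134],[180,138],[329,134],[85,196],[161,246],[343,246]],0.03))
E
```

```text
[[ 0.641   0.0296  0.03  ]
 [ 0.4849  0.0602  0.03  ]
 [ 0.5408  0.3512  0.03  ]
 [ 0.5307 -0.3329  0.03  ]
 [ 0.6839  0.3939  0.03  ]
 [ 0.6698  0.2099  0.03  ]
 [ 0.6768 -0.2306  0.03  ]
 [ 0.501   0.4893  0.03  ]
 [ 0.353   0.2651  0.03  ]
 [ 0.348  -0.2643  0.03  ]]
```

View pics/topz.png

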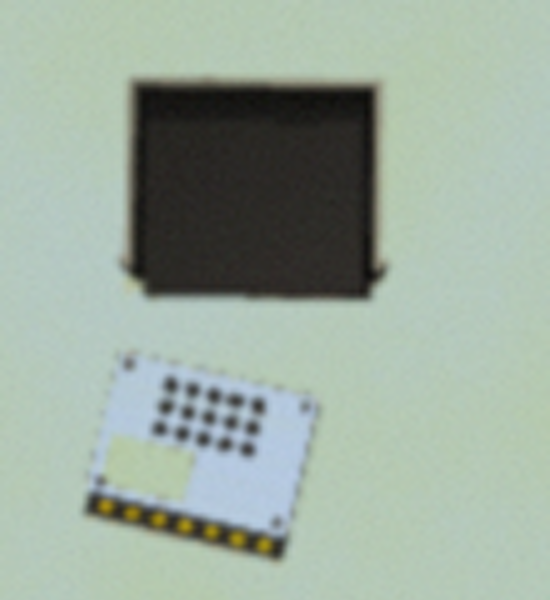

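View pics/topz2.png

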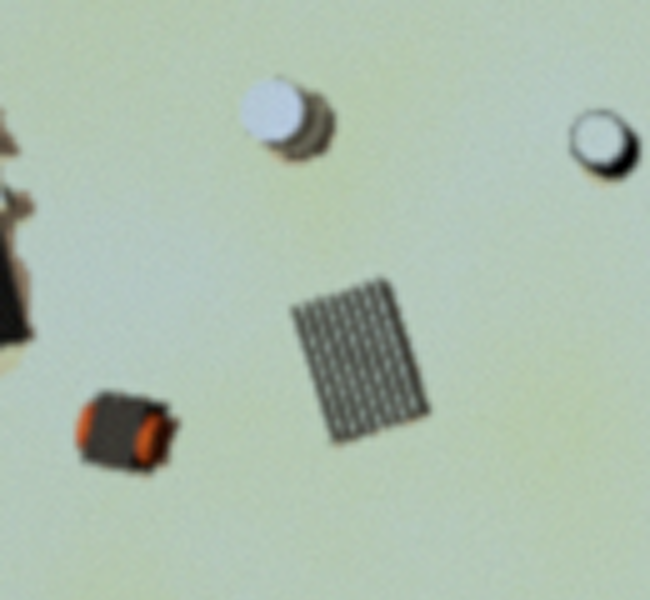

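View pics/topz3.png

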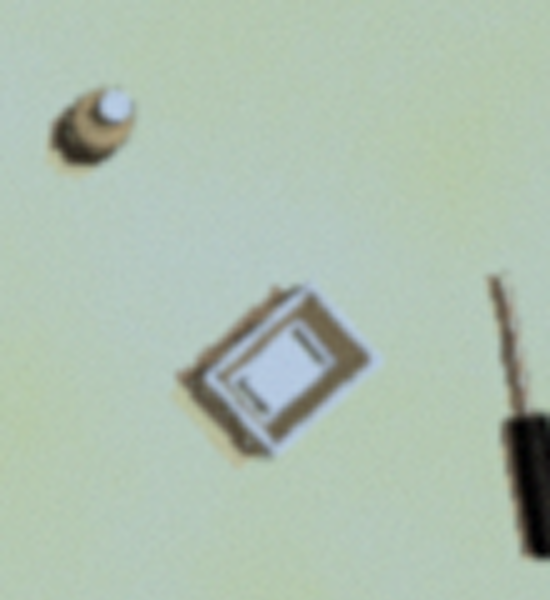

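Run:
```python
from h import *
def tp(l,u0,z): 
    l=np.array(l,float); return plane('top',np.c_[u0+l[:,0]/5-.4,110+l[:,1]/5-.4],z)
def info(n,q):
    e=q[1:]-q[:-1]; print(n,'\n',q,'\nlen',np.linalg.norm(e,axis=1),'ang',np.degrees(np.arctan2(e[:,1],e[:,0])),'mean',q.mean(0))
info('boxtop back',tp([[131,80],[383,83]],190,.07))
info('boxfloor front',tp([[147,292],[368,297]],190,0))
info('mod top',tp([[121,352],[320,405]],190,.038))
info('mod step',tp([[85,513],[283,560]],190,.02))
info('hs',tp([[291,306],[385,279],[430,411],[337,443]],60,.026))
info('tray',tp([[200,378],[305,283],[381,357],[272,457]],310,.06))
```

```text
boxtop back 
 [[ 0.6971  0.0997  0.07  ]
 [ 0.6937 -0.0444  0.07  ]] 
len [0.1441] ang [-91.3403] mean [0.6954 0.0277 0.07  ]
boxfloor front 
 [[ 0.5826  0.0977  0.    ]
 [ 0.5782 -0.0357  0.    ]] 
len [0.1335] ang [-91.9115] mean [0.5804 0.031  0.    ]
mod top 
 [[ 0.5436  0.1095  0.038 ]
 [ 0.5114 -0.0063  0.038 ]] 
len [0.1202] ang [-105.5167] mean [0.5275 0.0516 0.038 ]
mod step 
 [[0.4499 0.1331 0.02  ]
 [0.4211 0.0165 0.02  ]] 
len [0.1201] ang [-103.8647] mean [0.4355 0.0748 0.02  ]
hs 
 [[0.5748 0.3948 0.026 ]
 [0.5902 0.3392 0.026 ]
 [0.5117 0.3121 0.026 ]
 [0.4934 0.3669 0.026 ]] 
len [0.0577 0.083  0.0578] ang [ -74.4659 -160.9272  108.4818] mean [0.5425 0.3532 0.026 ]
tray 
 [[ 0.523  -0.2806  0.06  ]
 [ 0.5768 -0.3419  0.06  ]
 [ 0.5339 -0.3841  0.06  ]
 [ 0.4775 -0.3205  0.06  ]] 
len [0.0816 0.0601 0.085 ] ang [ -48.7065 -135.498   131.5809] mean [ 0.5278 -0.3318  0.06  ]
```

```bash
python3 -c "
from h import *
delta([0.506,0.165,0.20],np.radians(-104.4))"
```

```text
delta [0.4285 0.284  0.031 ] [ 0.0547 -0.0655 86.0764] cur [0.1885 0.5694 0.2305] [ 3.1402 -0.0002 -0.3198] t 0.15 F [0.089  0.6185 0.582 ] w 0.08528644858970423
```

Request:
{"api": "move_arm", "payload": {
  "motion": "0.428 0.284 0.031 0 0 86 0.6;0.428 0.284 0.031 0 0 86 0.6;0.428 0.284 0.031 0 0 86 0.6;0.428 0.284 0.031 0 0 86 0.6;0.428 0.284 0.031 0 0 86 0.6"
}}

```text
t: 0.65
eef_pos: [0.3432, 0.3714, 0.2158]
ee_rot: [3.141, -0.001, -1.075]
contact_force: [0.9, 0.3, 0.4]
width: 0.0512
```

```bash
python3 -c "
from h import *
delta([0.506,0.165,0.20],np.radians(-104.4))"
```

```text
delta [ 0.259  -0.0451  0.016 ] [ 0.0053 -0.0388 42.7858] cur [0.3432 0.3714 0.2158] [ 3.1413 -0.0006 -1.0754] t 0.65 F [0.9248 0.3214 0.3614] w 0.05122685688754206
```

Request:
{"api": "move_arm", "payload": {
  "motion": "0.259 -0.045 0.016 0 0 42.8 0.6;0.259 -0.045 0.016 0 0 42.8 0.6;0.259 -0.045 0.016 0 0 42.8 0.6;0.259 -0.045 0.016 0 0 42.8 0.6;0.259 -0.045 0.016 0 0 42.8 0.6"
}}

```text
t: 1.15
eef_pos: [0.4974, 0.175, 0.2008]
ee_rot: [-3.141, -0.0, -1.826]
contact_force: [1.0, 0.8, -0.0]
width: 0.051
```

```bash
python3 -c "
from h import *
grab('wrist','w1')
delta([0.506,0.165,0.20],np.radians(-104.4))"
```

```text
delta [ 0.0029 -0.007  -0.0001] [-0.0181 -0.1962 -0.9538] cur [0.5    0.1696 0.1998] [-3.1412 -0.0034 -1.8388] t 1.2 F [-2.5496 -1.5313 -0.7858] w 0.051182408918916976
```

View pics/w1.png

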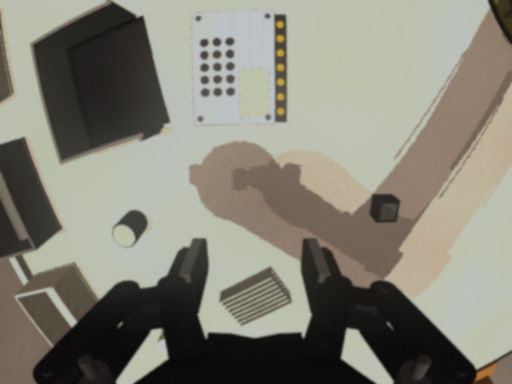

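```bash
python3 -c "
from h import *
grab('wrist','w2'); P=wp('w2')
im=cv2.imread('pics/w2.png'); cv2.imwrite('pics/w2z.png',cv2.resize(im[:190,:310],None,fx=2.5,fy=2.5,interpolation=cv2.INTER_CUBIC))
delta([0.506,0.165,0.20],np.radians(-104.4))"
```

```text
delta [ 0.005  -0.0091 -0.0002] [ 0.0384 -0.1639 -0.4761] cur [0.4985 0.1722 0.1998] [ 3.1409 -0.0029 -1.8304] t 1.25 F [ 0.0669 -0.096  -0.4443] w 0.051228689413354206
```

View pics/w2z.png

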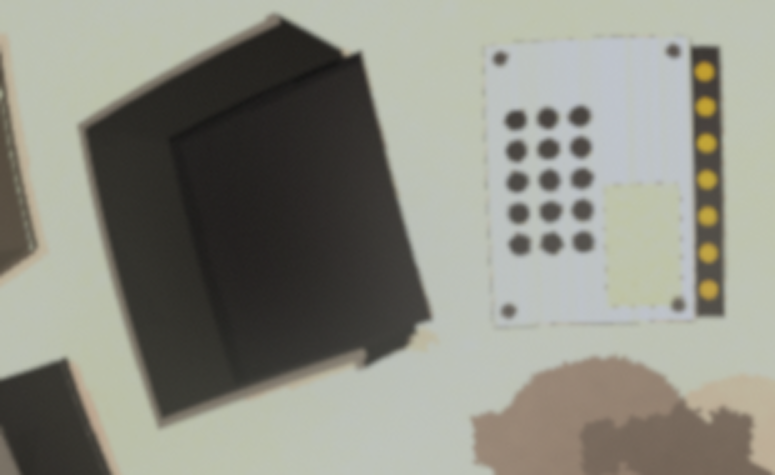

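```bash
python3 -c "
from h import *
P=wp('w2')
def info(n,l,z):
    q=plane('wrist',np.array(l)/2.5-.3,z,P); e=q[1:]-q[:-1]; print(n,'\n',q,'\nlen',np.linalg.norm(e,axis=1),'ang',np.degrees(np.arctan2(e[:,1],e[:,0])),'mean',q.mean(0))
info('modtop',[[486,44],[492,326],[695,318],[690,37]],.038)
info('step',[[719,46],[724,316]],.02)
info('floor: back-left,backright,frontright,frontleft',[[235,388],[172,137],[361,54],[432,319]],0)
info('wall back top outer',[[160,427],[79,125]],.07)
"
```

```text
modtop 
 [[ 0.5154 -0.0048  0.038 ]
 [ 0.5459  0.1102  0.038 ]
 [ 0.4644  0.1298  0.038 ]
 [ 0.4357  0.0161  0.038 ]] 
len [0.119  0.0838 0.1173] ang [  75.1548  166.4512 -104.1313] mean [0.4904 0.0628 0.038 ]
step 
 [[0.4223 0.0185 0.02  ]
 [0.451  0.1345 0.02  ]] 
len [0.1195] ang [76.0588] mean [0.4367 0.0765 0.02  ]
floor: back-left,backright,frontright,frontleft 
 [[ 0.6969  0.0999  0.    ]
 [ 0.6901 -0.0387  0.    ]
 [ 0.5783 -0.0346  0.    ]
 [ 0.5811  0.1008  0.    ]] 
len [0.1388 0.1119 0.1354] ang [-92.7816 177.8692  88.8212] mean [0.6366 0.0319 0.    ]
wall back top outer 
 [[ 0.6982  0.1016  0.07  ]
 [ 0.6949 -0.042   0.07  ]] 
len [0.1437] ang [-91.3022] mean [0.6966 0.0298 0.07  ]
```

```bash
python3 -c "
from h import *
delta([0.506,0.1555,0.010],np.radians(-104.4))"
```

```text
delta [ 0.0137 -0.0117  0.1898] [ 0.0384 -0.1639 -0.4761] cur [0.4985 0.1722 0.1998] [ 3.1409 -0.0029 -1.8304] t 1.25 F [ 0.0669 -0.096  -0.4443] w 0.051228689413354206
```

Request:
{"api": "move_arm", "payload": {
  "motion": "0.010 -0.012 0.10 0 0 0 0.6;0.010 -0.012 0.15 0 0 0 0.6;0.010 -0.012 0.18 0 0 0 0.6;0.012 -0.012 0.188 0 0 0 0.6;0.012 -0.012 0.188 0 0 0 0.6"
}}

```text
t: 1.75
eef_pos: [0.5025, 0.1547, 0.0052]
ee_rot: [3.132, -0.011, -1.831]
contact_force: [-0.6, 0.2, -0.4]
width: 0.0511
```

```bash
python3 -c "
from h import *
grab('wrist','w3')
delta([0.506,0.1555,0.010],np.radians(-104.4))"
```

```text
delta [ 0.0002 -0.001  -0.0003] [ 0.2442 -0.4271 -0.4578] cur [0.5051 0.156  0.0097] [ 3.1374 -0.0075 -1.8301] t 1.8 F [ 0.8848 -0.2564  1.7307] w 0.05171368486500869
```

View pics/w3.png

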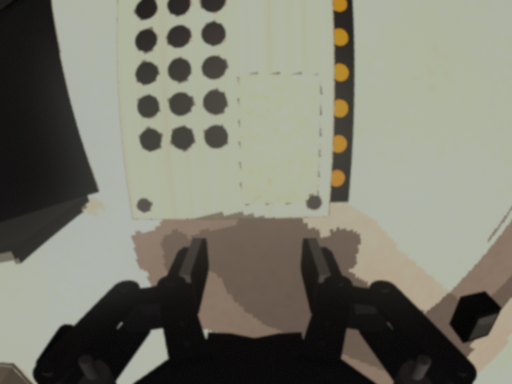

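Request:
{"api": "move_arm", "payload": {
  "motion": "0.008 0 0 0 0 0 0.6;0.014 0 0 0 0 0 0.6;0.018 0 0 0 0 0 0.6;0.022 0 0 0 0 0 0.6;0.024 0 0 0 0 0 0.6"
}}

```text
t: 2.3
eef_pos: [0.4995, 0.1332, 0.011]
ee_rot: [3.139, -0.005, -1.83]
contact_force: [-0.3, 5.4, 1.3]
width: 0.0512
```

```bash
python3 -c "
from h import *
delta([0.492,0.107,0.010],np.radians(-91.7))"
```

```text
delta [0.0272 0.0006 0.0011] [  0.1817  -0.2625 -13.1595] cur [0.4995 0.1332 0.011 ] [ 3.139  -0.0049 -1.8301] t 2.3 F [-0.2675  5.4201  1.2595] w 0.05117960979309111
```

Request:
{"api": "move_arm", "payload": {
  "motion": "0.004 0 0.001 0 0 -2 0.6;0.008 0 0.001 0 0 -4 0.6;0.012 0 0.001 0 0 -6 0.6;0.016 0 0.001 0 0 -8 0.6;0.020 0 0.001 0 0 -10 0.6"
}}

```text
t: 2.8
eef_pos: [0.495, 0.1157, 0.011]
ee_rot: [3.14, -0.0, -1.654]
contact_force: [-1.9, 6.9, 1.9]
width: 0.0511
```

```bash
python3 -c "
from h import *
delta([0.492,0.107,0.010],np.radians(-91.7))"
```

```text
delta [0.0089 0.0023 0.001 ] [ 0.0916 -0.0174 -3.0598] cur [0.495  0.1157 0.011 ] [ 3.14   -0.0003 -1.6539] t 2.8 F [-1.8977  6.893   1.9194] w 0.051068829352409716
```

Request:
{"api": "move_arm", "payload": {
  "motion": "0.003 0.001 0 0 0 -1.5 0.6;0.006 0.001 0 0 0 -3 0.6;0.009 0.002 0 0 0 -3 0.6;0.009 0.002 0 0 0 -3 0.6"
}}

```text
t: 3.2
eef_pos: [0.4921, 0.1075, 0.0111]
ee_rot: [3.14, 0.001, -1.602]
contact_force: [-1.7, 5.3, -1.0]
width: 0.0512
```

```bash
python3 -c "
from h import *
grab('wrist','w4');grab('top','top4')
im=cv2.imread('pics/top4.png')[110:230,190:300];cv2.imwrite('pics/top4z.png',cv2.resize(cv2.convertScaleAbs(im,alpha=1.8),None,fx=5,fy=5,interpolation=cv2.INTER_CUBIC))
delta([0.492,0.107,0.010],np.radians(-91.7))"
```

```text
delta [0.0005 0.0001 0.0011] [ 0.0996  0.0455 -0.0761] cur [0.4921 0.1075 0.0111] [ 3.1399  0.0008 -1.6018] t 3.3 F [-2.1784  4.6841 -0.218 ] w 0.05120863307428387
```

View pics/w4.png

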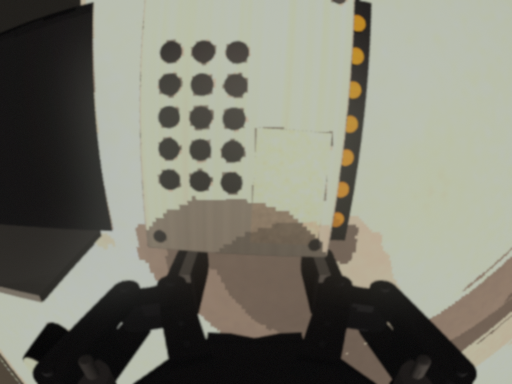

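View pics/top4z.png

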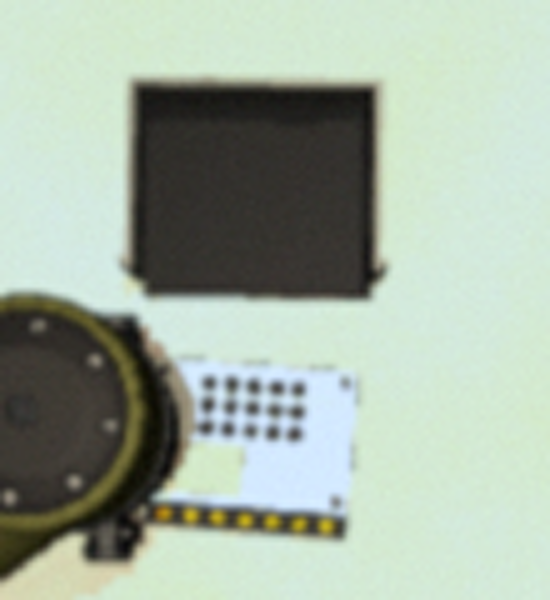

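```bash
python3 -c "
from h import *
tp=lambda l,z: plane('top',np.array([[190+l[0]/5-.4,110+l[1]/5-.4]]),z)[0]
a=tp([358,375],.038);b=tp([345,537],.02);print(a,b,np.degrees(np.arctan2(*(a-b)[[1,0]])))
c=tp([163,513],.02);d=tp([330,527],.02);print(c,d,np.degrees(np.arctan2(*(c-d)[[1,0]]))-90)
yaw=np.radians(-4.5);m=(a+b)/2+.06*np.array([-np.sin(yaw),np.cos(yaw),0]);print('centre',m)
"
```

```text
[ 0.5287 -0.0286  0.038 ] [ 0.4343 -0.0202  0.02  ] -5.132244948723084
[0.4495 0.087  0.02  ] [ 0.4402 -0.0114  0.02  ] -5.3465113594654525
centre [0.4862 0.0354 0.029 ]
```

Request:
{"api": "move_arm", "payload": {
  "motion": "-0.03 0 0 0 0 0 0.7;-0.05 0 -0.03 0 0 0 0.7;-0.05 0 -0.08 0 0 0 0.7;-0.05 0 -0.11 0 0 0 0.7;-0.05 0 -0.12 0 0 0 0.7"
}}

```text
t: 3.8
eef_pos: [0.4956, 0.1576, 0.1358]
ee_rot: [-3.137, 0.003, -1.602]
contact_force: [0.7, 0.0, -0.7]
width: 0.0597
```

```bash
python3 -c "
from h import *
delta([0.395,0.038,0.13],np.radians(-1.7))"
```

```text
delta [0.1227 0.0969 0.0051] [ -0.3081  -0.0667 -90.0705] cur [0.4956 0.1576 0.1358] [-3.1374  0.0027 -1.6017] t 3.8 F [ 0.6576  0.0071 -0.7137] w 0.05968119163958178
```

Request:
{"api": "move_arm", "payload": {
  "motion": "0.03 0.03 -0.02 0 0 -9 0.7;0.05 0.05 -0.02 0 0 -18 0.7;0.08 0.08 -0.02 0 0 -27 0.7;0.123 0.097 -0.02 0 0 -36 0.7;0.123 0.097 -0.01 0 0 -45 0.7"
}}

```text
t: 4.3
eef_pos: [0.3941, 0.0347, 0.1467]
ee_rot: [-3.133, -0.003, -0.848]
contact_force: [0.2, 1.1, 0.3]
width: 0.0599
```

```bash
python3 -c "
from h import *
delta([0.395,0.038,0.10],np.radians(-1.7))"
```

```text
delta [-0.002  -0.0024  0.0467] [ -0.3691  -0.3592 -46.8938] cur [0.3941 0.0347 0.1467] [-3.1334 -0.0031 -0.8481] t 4.3 F [0.1521 1.105  0.2829] w 0.05991449354465748
```

Request:
{"api": "move_arm", "payload": {
  "motion": "-0.001 -0.003 0.04 0 0 -47 0.7;-0.001 -0.003 0.04 0 0 -47 0.7;-0.001 -0.003 0.04 0 0 -47 0.7;-0.001 -0.003 0.04 0 0 -47 0.7;-0.001 -0.003 0.04 0 0 -47 0.7"
}}

```text
t: 4.8
eef_pos: [0.3957, 0.0369, 0.1061]
ee_rot: [-3.139, -0.007, -0.096]
contact_force: [0.2, 0.0, 0.1]
width: 0.0598
```

Request:
{"api": "move_arm", "payload": {
  "motion": "0 0 0 0 0 -4 0.7;0 0 0 0 0 -4 0.7"
}}

```text
t: 5.0
eef_pos: [0.3955, 0.0363, 0.1055]
ee_rot: [-3.141, -0.006, -0.027]
contact_force: [-0.2, -0.2, 0.4]
width: 0.0598
```

```bash
python3 -c "
from h import *
grab('wrist','w5')
delta([0.405,0.0375,0.004],np.radians(-1.7))"
```

```text
delta [ 0.0088 -0.0012  0.1017] [-0.0434 -0.3588  0.0503] cur [0.3956 0.0365 0.1057] [-3.1408 -0.0063 -0.0288] t 5.05 F [0.0244 0.6323 0.6698] w 0.05971242818230723
```

View pics/w5.png

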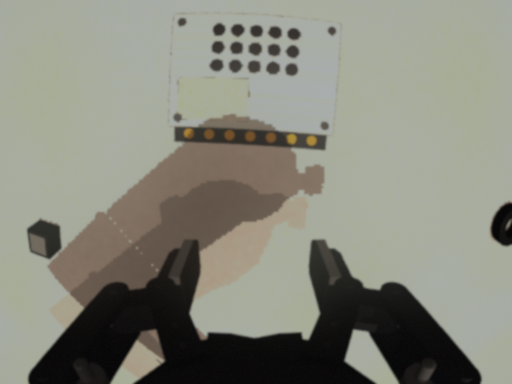

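Request:
{"api": "move_arm", "payload": {
  "motion": "0.002 -0.001 0.05 0 0 0 0.7;0.004 -0.001 0.08 0 0 0 0.7;0.006 -0.001 0.095 0 0 0 0.7;0.007 -0.001 0.1 0 0 0 0.7;0.007 -0.001 0.1 0 0 0 0.7"
}}

```text
t: 5.55
eef_pos: [0.403, 0.0369, 0.0054]
ee_rot: [3.141, -0.005, -0.03]
contact_force: [0.7, 0.9, 1.3]
width: 0.0596
```

```bash
python3 -c "
from h import *
grab('wrist','w6')
delta([0.430,0.0375,0.005],np.radians(-1.7))"
```

```text
delta [ 0.0264 -0.0011  0.0015] [-0.0248 -0.387  -0.0107] cur [0.4035 0.0372 0.0064] [-3.1412 -0.0068 -0.0299] t 5.6 F [-0.9352  0.539   0.8395] w 0.05980554328296154
```

View pics/w6.png

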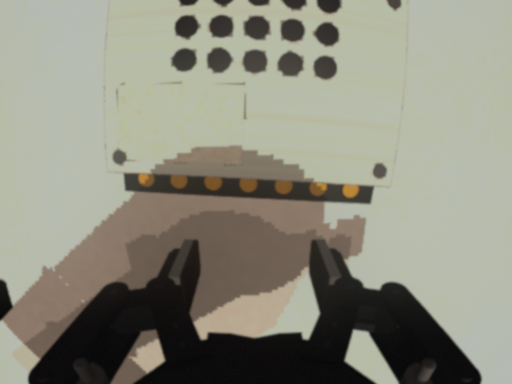

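Request:
{"api": "move_arm", "payload": {
  "motion": "0.014 0 0.002 0 0 0 0.7;0.024 0 0.002 0 0 0 0.7;0.034 0 0.002 0 0 0 0.7;0.044 0 0.002 0 0 0 0.7;0.052 0 0.002 0 0 0 0.7"
}}

```text
t: 6.1
eef_pos: [0.4548, 0.0354, 0.0058]
ee_rot: [3.141, -0.004, -0.031]
contact_force: [-11.6, 1.2, 7.1]
width: 0.0596
```

```bash
python3 -c "
from h import *
grab('wrist','w7')
im=cv2.imread('pics/w7.png')
grab('top','top7')
im=cv2.imread('pics/top7.png')[110:230,190:300];cv2.imwrite('pics/top7z.png',cv2.resize(cv2.convertScaleAbs(im,alpha=1.8),None,fx=5,fy=5,interpolation=cv2.INTER_CUBIC))
delta([0.582,0.0327,0.005],np.radians(-1.7))"
```

```text
delta [ 0.126  -0.001   0.0016] [-0.0138 -0.3914 -0.0702] cur [0.456  0.0356 0.0058] [-3.1413 -0.0068 -0.0309] t 6.2 F [-2.3708 -0.8114  0.3721] w 0.05979980378523364
```

View pics/w7.png

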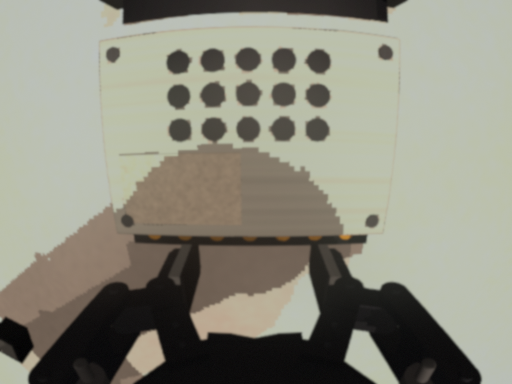

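View pics/top7z.png

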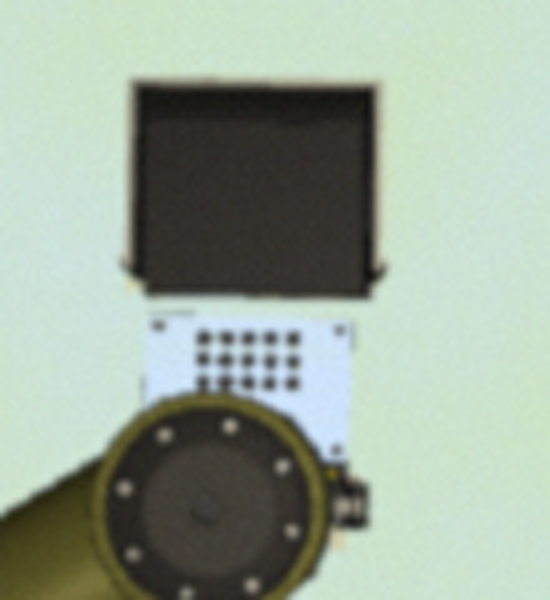

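```bash
python3 -c "
from h import *
tp=lambda l,z: plane('top',np.array([[190+l[0]/5-.4,110+l[1]/5-.4]]),z)[0]
a=tp([145,313],.038);b=tp([354,318],.038);print(a,b,(a+b)/2,np.degrees(np.arctan2(*(a-b)[[1,0]]))-90)
P=wp('w7');q=plane('wrist',[[99,41],[400,38],[386,234],[115,234]],.038,P);print(q,(q[0]+q[1])/2,(q[2]+q[3])/2)
"
```

```text
[0.5663 0.0954 0.038 ] [ 0.5621 -0.0267  0.038 ] [0.5642 0.0344 0.038 ] -1.9812508908692195
[[ 0.5651  0.0944  0.038 ]
 [ 0.5619 -0.024   0.038 ]
 [ 0.4785 -0.0231  0.038 ]
 [ 0.4821  0.0981  0.038 ]] [0.5635 0.0352 0.038 ] [0.4803 0.0375 0.038 ]
```

Request:
{"api": "move_arm", "payload": {
  "motion": "0.01 0 0.002 0 0 0 0.7;0.022 0 0.002 0 0 0 0.7;0.034 0 0.002 0 0 0 0.7;0.046 0.001 0.002 0 0 0 0.7;0.058 0.001 0.002 0 0 0 0.7"
}}

```text
t: 6.7
eef_pos: [0.513, 0.0327, 0.005]
ee_rot: [3.141, -0.004, -0.031]
contact_force: [-11.8, 0.4, 8.4]
width: 0.0598
```

```bash
python3 -c "
from h import *
grab('wrist','w8')
P=wp('w8')
delta([0.582,0.0327,0.005],np.radians(-1.7))"
```

```text
delta [ 0.0669 -0.0019  0.0007] [-0.0022 -0.3954 -0.0859] cur [0.515  0.0329 0.0052] [-3.1415 -0.0069 -0.0312] t 6.75 F [-2.2367 -0.5016 -0.7757] w 0.059959000596699924
```

View pics/w8.png

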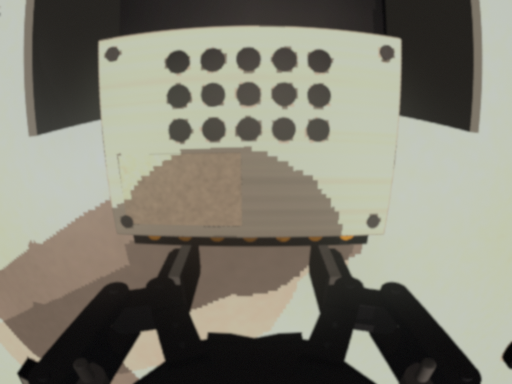

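Request:
{"api": "move_arm", "payload": {
  "motion": "0.012 0 0.001 0 0 0 0.7;0.024 0 0.001 0 0 0 0.7;0.036 0 0.001 0 0 0 0.7;0.048 0 0.001 0 0 0 0.7;0.058 0 0.001 0 0 0 0.7"
}}

```text
t: 7.25
eef_pos: [0.572, 0.031, 0.005]
ee_rot: [3.141, -0.004, -0.032]
contact_force: [-10.0, 0.1, 3.7]
width: 0.0598
```

Request:
{"api": "move_arm", "payload": {
  "motion": "0.003 0 0.0 0 0 0 0.7;0.006 0 0.0 0 0 0 0.7;0.008 0 0.0 0 0 0 0.7;0.010 0 0.0 0 0 0 0.7"
}}

```text
t: 7.65
eef_pos: [0.5804, 0.0307, 0.0051]
ee_rot: [3.141, -0.002, -0.032]
contact_force: [-7.6, 1.2, 2.4]
width: 0.0598
```

Request:
{"api": "move_arm", "payload": {
  "motion": "0.003 0 0.0 0 0 0 0.7;0.005 0 0.0 0 0 0 0.7;0.007 0 0.0 0 0 0 0.7"
}}

```text
t: 7.95
eef_pos: [0.5853, 0.0304, 0.0051]
ee_rot: [3.14, 0.002, -0.033]
contact_force: [-16.5, 3.3, 9.0]
width: 0.0598
```

```bash
python3 -c "
from h import *
grab('wrist','w9')
delta([0.582,0.0327,0.005],np.radians(-1.7))"
```

```text
delta [-0.0033 -0.0021  0.0002] [ 0.0745  0.1616 -0.1673] cur [0.5852 0.0305 0.0052] [ 3.1403  0.0028 -0.0326] t 8.0 F [-9.8434  0.2805  4.0335] w 0.059755660107374924
```

View pics/w9.png

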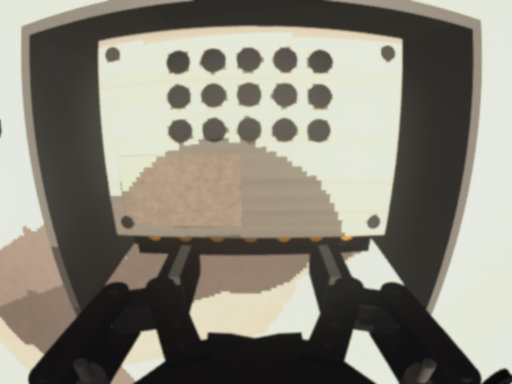

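Request:
{"api": "move_arm", "payload": {
  "motion": "0.002 0 0.0 0 0 0 0.7;0.004 0 0.0 0 0 0 0.7;0.004 0 0.0 0 0 0 0.7"
}}

```text
t: 8.3
eef_pos: [0.5853, 0.0304, 0.0052]
ee_rot: [3.139, 0.011, -0.033]
contact_force: [-20.1, 1.5, 10.2]
width: 0.0597
```

Request:
{"api": "move_arm", "payload": {
  "motion": "-0.02 0 0.0 0 0 0 0.8;-0.045 0 0.0 0 0 0 1;-0.05 0 -0.05 0 0 0 1;-0.05 0 -0.1 0 0 0 1;-0.05 0 -0.15 0 0 0 1"
}}

```text
t: 8.8
eef_pos: [0.5368, 0.0323, 0.1586]
ee_rot: [3.14, 0.008, -0.033]
contact_force: [0.5, 0.3, 0.5]
width: 0.0854
```

```bash
python3 -c "
from h import *
delta([0.5425,0.353,0.18],np.radians(18.3))"
```

```text
delta [-0.0049 -0.3207 -0.022 ] [  0.0273   0.4548 -20.1716] cur [0.5368 0.0323 0.1586] [ 3.1397  0.0077 -0.0327] t 8.8 F [0.4972 0.345  0.4589] w 0.08537058010378834
```

Request:
{"api": "move_arm", "payload": {
  "motion": "-0.005 -0.32 -0.022 0 0 -20 1;-0.005 -0.32 -0.022 0 0 -20 1;-0.005 -0.32 -0.022 0 0 -20 1;-0.005 -0.32 -0.022 0 0 -20 1;-0.005 -0.32 -0.022 0 0 -20 1"
}}

```text
t: 9.3
eef_pos: [0.5411, 0.2839, 0.1764]
ee_rot: [-3.14, 0.004, 0.316]
contact_force: [1.2, -0.7, 0.7]
width: 0.0855
```

```bash
python3 -c "
from h import *
grab('top','top10')
im=cv2.imread('pics/top10.png')[110:230,190:300];cv2.imwrite('pics/top10z.png',cv2.resize(cv2.convertScaleAbs(im,alpha=1.8),None,fx=5,fy=5,interpolation=cv2.INTER_CUBIC))
delta([0.5425,0.353,0.18],np.radians(18.3))"
```

```text
delta [ 0.0216 -0.0595 -0.0044] [-0.1777  0.2367  0.0364] cur [0.5407 0.2898 0.1755] [-3.1385  0.0041  0.32  ] t 9.35 F [-2.9768 -0.3934 -0.7349] w 0.08526635093058155
```

View pics/top10z.png

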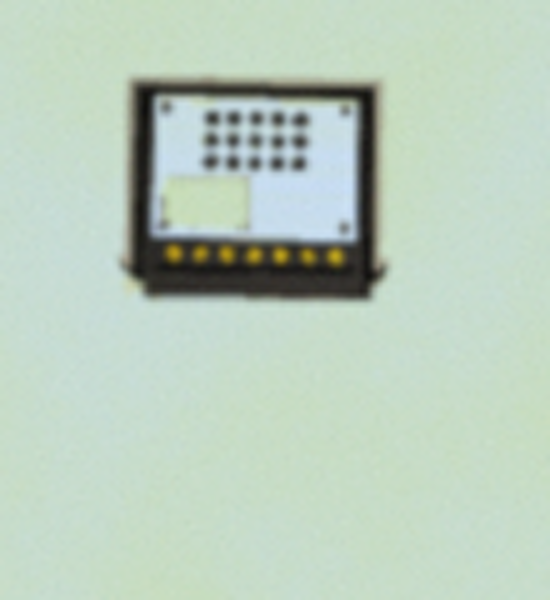

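```bash
python3 -c "
from h import *
l=np.array([[153,94],[359,97],[356,243],[152,238]],float);q=plane('top',np.c_[190+l[:,0]/5-.4,110+l[:,1]/5-.4],.038);print(q,q.mean(0))
delta([0.52,0.3455,0.15],np.radians(18.3))"
```

```text
[[ 0.6955  0.0901  0.038 ]
 [ 0.6924 -0.031   0.038 ]
 [ 0.6061 -0.0283  0.038 ]
 [ 0.6103  0.0911  0.038 ]] [0.6511 0.0304 0.038 ]
delta [-0.002  -0.0593  0.0257] [-0.1777  0.2367  0.0364] cur [0.5407 0.2898 0.1755] [-3.1385  0.0041  0.32  ] t 9.35 F [-2.9768 -0.3934 -0.7349] w 0.08526635093058155
```

Request:
{"api": "move_arm", "payload": {
  "motion": "-0.002 -0.059 0.026 0 0 0 1;-0.002 -0.059 0.026 0 0 0 1;-0.002 -0.059 0.026 0 0 0 1"
}}

```text
t: 9.65
eef_pos: [0.5185, 0.3472, 0.1483]
ee_rot: [-3.139, 0.005, 0.323]
contact_force: [1.1, -0.6, -0.3]
width: 0.0852
```

```bash
python3 -c "
from h import *
grab('wrist','w11')
delta([0.5425,0.353,0.15],np.radians(18.3))"
```

```text
delta [ 0.024   0.0006 -0.0006] [-0.1523  0.2323  0.1452] cur [0.5195 0.346  0.1495] [-3.1389  0.0041  0.3219] t 9.7 F [-0.2844  0.1136  0.8457] w 0.08532681208985793
```

View pics/w11.png

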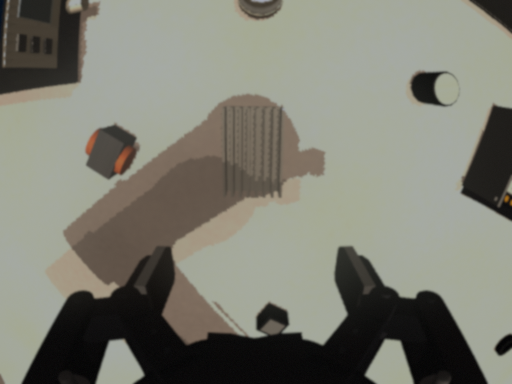

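```bash
python3 -c "
from h import *
P=wp('w11')
q=plane('wrist',[[224,105],[282,105],[281.5,197],[226,197]],.026,P);e=np.diff(q,axis=0);print(q,q.mean(0),np.linalg.norm(e,axis=1),np.degrees(np.arctan2(e[:,1],e[:,0])))
delta([*q.mean(0)[:2],0.005])"
```

```text
[[0.5786 0.3965 0.026 ]
 [0.5947 0.3482 0.026 ]
 [0.5136 0.3195 0.026 ]
 [0.4968 0.3694 0.026 ]] [0.5459 0.3584 0.026 ] [0.051  0.086  0.0527] [ -71.5442 -160.5123  108.5639]
delta [ 0.0296 -0.003   0.1444] cur [0.5195 0.346  0.1495] [-3.1389  0.0041  0.3219] t 9.7 F [-0.2844  0.1136  0.8457] w 0.08532681208985793
```

Request:
{"api": "move_arm", "payload": {
  "motion": "0.015 -0.001 0.05 0 0 0 1;0.027 -0.002 0.09 0 0 0.5 1;0.027 -0.002 0.12 0 0 0.5 1;0.027 -0.002 0.138 0 0 0.5 1;0.027 -0.002 0.147 0 0 0.5 1"
}}

```text
t: 10.2
eef_pos: [0.544, 0.3549, 0.0012]
ee_rot: [-3.14, 0.005, 0.312]
contact_force: [-1.1, -0.4, -0.2]
width: 0.0856
```

```bash
python3 -c "
from h import *
grab('wrist','w12')
delta([.5445,.3555,0.003])"
```

```text
delta [ 0.0009 -0.0002 -0.0023] cur [0.5437 0.355  0.0007] [-3.1399  0.0058  0.3118] t 10.25 F [-0.5441 -0.243  -0.96  ] w 0.0850746145597376
```

View pics/w12.png

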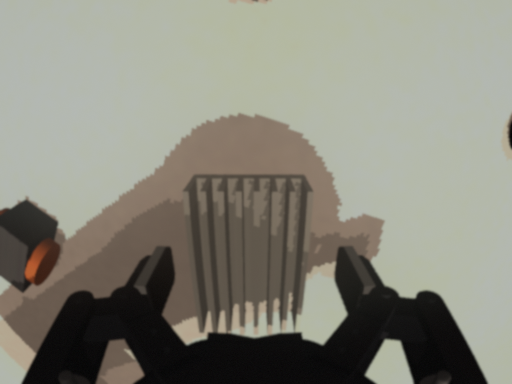

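Request:
{"api": "move_arm", "payload": {
  "motion": "0.001 0 -0.003 0 0 0 0.5;0.001 0 -0.003 0 0 0 0.5;0.001 0 -0.003 0 0 0 0.4;0.001 0 -0.003 0 0 0 0.4;0.001 0 -0.003 0 0 0 0.4",
  "squeeze": 60
}}

```text
t: 10.75
eef_pos: [0.5461, 0.3566, 0.007]
ee_rot: [-3.138, 0.001, 0.312]
contact_force: [-0.4, 1.5, 6.9]
width: 0.0544
```

Request:
{"api": "move_arm", "payload": {
  "motion": "0 0 0 0 0 0 0.3;0 0 0 0 0 0 0.3;0 0 -0.01 0 0 0 0.3;0 0 -0.03 0 0 0 0.3;0 0 -0.05 0 0 0 0.3"
}}

```text
t: 11.25
eef_pos: [0.5458, 0.356, 0.0572]
ee_rot: [-3.139, 0.002, 0.312]
contact_force: [0.2, 0.5, -3.4]
width: 0.0546
```

```bash
python3 -c "
from h import *
grab('wrist','w13')
delta([.6445,.0306,0.15],np.radians(-1.7))"
```

```text
delta [-0.0081  0.3401 -0.0892] [-0.2829 -0.186  19.6193] cur [0.5477 0.3572 0.0623] [-3.1373 -0.004   0.3127] t 11.3 F [1.7423 0.6959 3.1048] w 0.05433799769878604
```

View pics/w13.png

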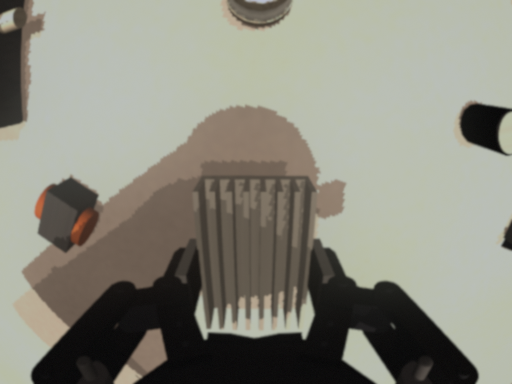

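Request:
{"api": "move_arm", "payload": {
  "motion": "-0.008 0.05 -0.05 0 0 5 0.3;-0.008 0.1 -0.08 0 0 10 0.3;-0.008 0.15 -0.085 0 0 15 0.3;-0.008 0.2 -0.085 0 0 19.5 0.3;-0.008 0.25 -0.085 0 0 19.5 0.3"
}}

```text
t: 11.8
eef_pos: [0.6085, 0.1421, 0.1463]
ee_rot: [-3.135, -0.004, -0.029]
contact_force: [1.5, 0.2, -3.4]
width: 0.0544
```

```bash
python3 -c "
from h import *
delta([.645,.0306,0.13],np.radians(-1.7))"
```

```text
delta [0.0397 0.1105 0.0157] [-0.3683 -0.2188  0.0262] cur [0.6085 0.1421 0.1463] [-3.1352 -0.0038 -0.0292] t 11.8 F [ 1.462   0.2091 -3.3884] w 0.05444894126194771
```

Request:
{"api": "move_arm", "payload": {
  "motion": "0.02 0.04 0.01 -0.3 -0.2 0 0.3;0.035 0.08 0.015 -0.3 -0.2 0 0.3;0.04 0.11 0.015 -0.3 -0.2 0 0.3;0.04 0.11 0.015 -0.3 -0.2 0 0.3;0.04 0.11 0.015 -0.3 -0.2 0 0.3"
}}

```text
t: 12.3
eef_pos: [0.6452, 0.0304, 0.1303]
ee_rot: [-3.14, 0.0, -0.031]
contact_force: [-1.1, 0.6, -2.5]
width: 0.0547
```

```bash
python3 -c "
from h import *
grab('wrist','w14')
delta([.645,.0306,0.13],np.radians(-1.7))"
```

```text
delta [-0.0002  0.0007  0.0004] [-0.0785  0.006   0.0129] cur [0.6452 0.0313 0.1304] [-3.1402  0.0001 -0.0294] t 12.35 F [ 0.3182 -1.0934 -2.8865] w 0.054812257073778216
```

View pics/w14.png

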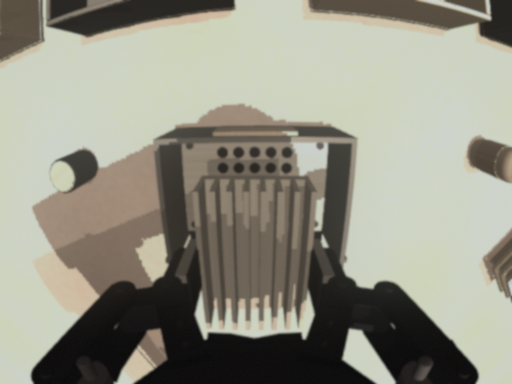

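```bash
python3 -c "
from h import *
P=wp('w14')
print(plane('wrist',[[202,179],[314,178]],.149,P), plane('wrist',[[157,138],[357,138]],.07,P))
P=wp('w12');print(plane('wrist',[[190,176],[306,176]],.026,P))
P=wp('w13');print(plane('wrist',[[202,178],[313,178]],.081,P),P[0])
"
```

```text
[[0.6928 0.0527 0.149 ]
 [0.6918 0.0037 0.149 ]] [[ 0.7012  0.0987  0.07  ]
 [ 0.697  -0.0433  0.07  ]]
[[0.5833 0.3965 0.026 ]
 [0.5981 0.3508 0.026 ]]
[[0.5854 0.3926 0.081 ]
 [0.5997 0.3484 0.081 ]] [0.5458 0.356  0.0572]
```

Request:
{"api": "move_arm", "payload": {
  "motion": "-0.005 0.001 0.02 0 0 0 0.3;-0.005 0.001 0.04 0 0 0 0.3;-0.005 0.001 0.06 0 0 0 0.3;-0.005 0.001 0.072 0 0 0 0.3;-0.005 0.001 0.078 0 0 0 0.3"
}}

```text
t: 12.85
eef_pos: [0.6395, 0.0315, 0.0511]
ee_rot: [-3.141, 0.002, -0.028]
contact_force: [0.0, 0.4, -3.7]
width: 0.0542
```

Request:
{"api": "move_arm", "payload": {
  "motion": "0 0 0.002 0 0 0 0.3;0 0 0.004 0 0 0 0.3;0 0 0.004 0 0 0 0.3"
}}

```text
t: 13.15
eef_pos: [0.6398, 0.0317, 0.0478]
ee_rot: [-3.14, 0.001, -0.028]
contact_force: [0.6, -0.8, -3.4]
width: 0.0546
```

Request:
{"api": "move_arm", "payload": {
  "motion": "0 0 0.002 0 0 0 0.3;0 0 0.003 0 0 0 0.3;0 0 0.003 0 0 0 0.3"
}}

```text
t: 13.45
eef_pos: [0.6401, 0.0317, 0.0451]
ee_rot: [-3.14, 0.0, -0.028]
contact_force: [0.4, 0.4, -2.3]
width: 0.0543
```

Request:
{"api": "move_arm", "payload": {
  "motion": "0 0 0.001 0 0 0 0.3;0 0 0.002 0 0 0 0.3;0 0 0.002 0 0 0 0.3"
}}

```text
t: 13.75
eef_pos: [0.6402, 0.0317, 0.0451]
ee_rot: [-3.14, -0.001, -0.028]
contact_force: [-6.4, 1.1, 6.9]
width: 0.0544
```

Request:
{"api": "move_arm", "payload": {
  "motion": "0 0 -0.001 0 0 0 0.7;0 0 -0.001 0 0 0 1;0 0 -0.001 0 0 0 1;0 0 -0.001 0 0 0 1"
}}

```text
t: 14.15
eef_pos: [0.6403, 0.0316, 0.046]
ee_rot: [-3.14, -0.001, -0.028]
contact_force: [-0.0, -0.1, -0.4]
width: 0.0854
```

Request:
{"api": "move_arm", "payload": {
  "motion": "0 0 -0.02 0 0 0 1;0 0 -0.05 0 0 0 1;0 0 -0.1 0 0 0 1;0 0 -0.12 0 0 0 1;0 0 -0.12 0 0 0 1"
}}

```text
t: 14.65
eef_pos: [0.642, 0.0315, 0.1711]
ee_rot: [-3.139, -0.009, -0.028]
contact_force: [-0.5, 0.5, -0.2]
width: 0.0855
```

```bash
python3 -c "
from h import *
grab('wrist','w15')
delta([.49,-.3,0.17],np.radians(45))"
```

```text
delta [-0.1418  0.3357 -0.0034] [ -0.0285  -0.2936 -46.5809] cur [0.641  0.0317 0.168 ] [-3.1392 -0.0044 -0.0276] t 14.7 F [ 0.0445 -0.5227 -1.1838] w 0.08557230740142859
```

View pics/w15.png

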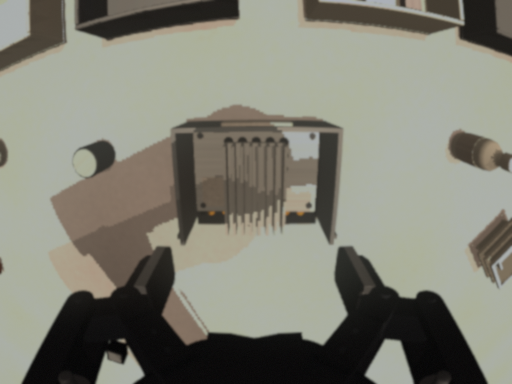

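```bash
python3 -c "
from h import *
P=wp('w15')
q=plane('wrist',[[225,139],[288,139],[283,234],[229,234]],.064,P);print(q,q.mean(0))
q=plane('wrist',[[172,129],[343,129]],.07,P);print(q)
delta([.508,-.310,0.19],np.radians(-47.7))"
```

```text
[[0.6882 0.0563 0.064 ]
 [0.6868 0.0029 0.064 ]
 [0.5977 0.007  0.064 ]
 [0.5991 0.0577 0.064 ]] [0.643 0.031 0.064]
[[ 0.6998  0.1003  0.07  ]
 [ 0.6961 -0.0436  0.07  ]]
delta [-0.1234  0.3452 -0.0234] [-0.232  -0.182  46.1189] cur [0.641  0.0317 0.168 ] [-3.1392 -0.0044 -0.0276] t 14.7 F [ 0.0445 -0.5227 -1.1838] w 0.08557230740142859
```

Request:
{"api": "move_arm", "payload": {
  "motion": "-0.04 0.03 -0.023 0 0 8 1;-0.07 0.07 -0.023 0 0 17 1;-0.1 0.11 -0.023 0 0 26 1;-0.12 0.16 -0.023 0 0 34 1;-0.123 0.21 -0.023 0 0 43 1"
}}

```text
t: 15.2
eef_pos: [0.5112, -0.1679, 0.1892]
ee_rot: [-3.137, -0.001, -0.772]
contact_force: [0.7, -0.2, 0.4]
width: 0.0853
```

```bash
python3 -c "
from h import *
delta([.508,-.310,0.19],np.radians(-47.7))"
```

```text
delta [ 0.0968  0.1041 -0.0012] [-0.28   -0.0417  3.4775] cur [ 0.5112 -0.1679  0.1892] [-3.1367 -0.0009 -0.7718] t 15.2 F [ 0.6651 -0.2001  0.432 ] w 0.08530354390942307
```

Request:
{"api": "move_arm", "payload": {
  "motion": "0.097 0.104 -0.001 -0.3 0 3.5 1;0.097 0.104 -0.001 -0.3 0 3.5 1;0.097 0.104 -0.001 -0.3 0 3.5 1;0.097 0.104 -0.001 -0.3 0 3.5 1"
}}

```text
t: 15.6
eef_pos: [0.5063, -0.3141, 0.1868]
ee_rot: [3.138, 0.003, -0.838]
contact_force: [-0.2, 0.6, -0.2]
width: 0.0853
```

```bash
python3 -c "
from h import *
grab('wrist','w16');im=cv2.imread('pics/w16.png');cv2.imwrite('pics/w16z.png',cv2.resize(im[60:260,160:360],None,fx=3,fy=3,interpolation=cv2.INTER_CUBIC))
delta([.508,-.310,0.19],np.radians(-47.7))"
```

```text
delta [-0.0008 -0.0022 -0.0031] [ 0.1329  0.1743 -0.2597] cur [ 0.5069 -0.3121  0.1869] [ 3.1393  0.003  -0.8371] t 15.65 F [-0.5945  0.3061 -0.0276] w 0.08521426253258038
```

View pics/w16z.png

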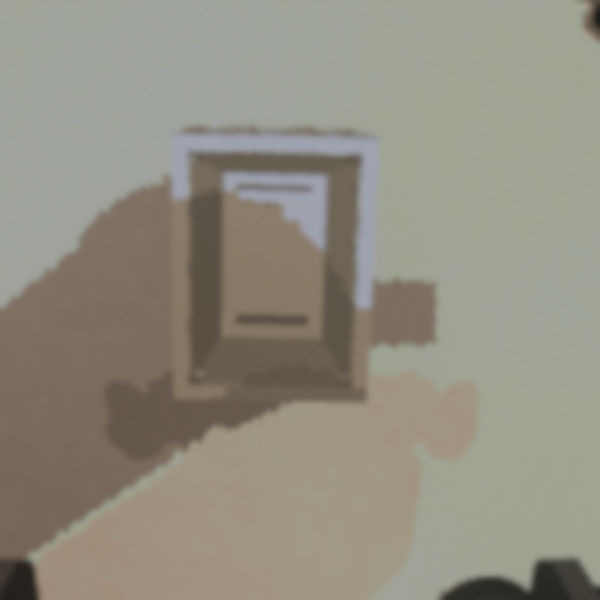

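```bash
python3 -c "
from h import *
P=wp('w16')
l=np.array([[171,134],[379,136],[367,401],[174,399]])/3+[159.7,59.7]
q=plane('wrist',l,.06,P);e=np.diff(q,axis=0);print(q,q.mean(0),np.linalg.norm(e,axis=1),np.degrees(np.arctan2(e[:,1],e[:,0])))
delta([*q.mean(0)[:2],.06])
# fingertip z estimate for frames
m=viewer.camera_model('wrist');H=m['hand_eye']
"
```

```text
[[ 0.5801 -0.345   0.06  ]
 [ 0.5334 -0.3859  0.06  ]
 [ 0.4787 -0.3224  0.06  ]
 [ 0.5252 -0.2816  0.06  ]] [ 0.5293 -0.3338  0.06  ] [0.0621 0.0838 0.0619] [-138.7188  130.7724   41.2566]
delta [ 0.0315 -0.0025  0.1268] cur [ 0.5069 -0.3121  0.1869] [ 3.1393  0.003  -0.8371] t 15.65 F [-0.5945  0.3061 -0.0276] w 0.08521426253258038
```

```bash
python3 -c "
from h import *
P=(np.zeros(3),np.eye(3))
for w,zs in ((.0854,[-.013]),(.0598,[-.002,-.006,-.010]),(.0512,[-.002,-.006,-.01]),(.0544,[-.002,-.006,-.01])):
  for z in zs:
    print(w,z,proj('wrist',[[.011,-w/2,z],[.011,w/2,z],[0.011,w/2,z-.022]],P).round(1).tolist())
a=[cv2.imread(f'pics/{n}.png')[220:320,130:380] for n in ('w12','w6','w4')]
cv2.imwrite('pics/f.png',cv2.resize(cv2.convertScaleAbs(np.vstack(a),alpha=2),None,fx=2,fy=2))
"
```

```text
0.0854 -0.013 [[172.0, 242.4], [340.3, 242.2], [352.6, 265.6]]
0.0598 -0.002 [[200.0, 233.2], [312.1, 233.1], [320.2, 254.2]]
0.0598 -0.006 [[198.8, 236.7], [313.4, 236.5], [321.9, 258.7]]
0.0598 -0.01 [[197.5, 240.3], [314.8, 240.1], [323.7, 263.3]]
0.0512 -0.002 [[208.0, 233.3], [304.2, 233.2], [311.3, 254.5]]
0.0512 -0.006 [[206.9, 236.8], [305.4, 236.7], [312.8, 259.0]]
0.0512 -0.01 [[205.8, 240.4], [306.6, 240.3], [314.3, 263.7]]
0.0544 -0.002 [[205.0, 233.3], [307.2, 233.2], [314.6, 254.4]]
0.0544 -0.006 [[203.9, 236.7], [308.4, 236.6], [316.2, 258.9]]
0.0544 -0.01 [[202.7, 240.4], [309.7, 240.3], [317.8, 263.6]]
```

View pics/f.png

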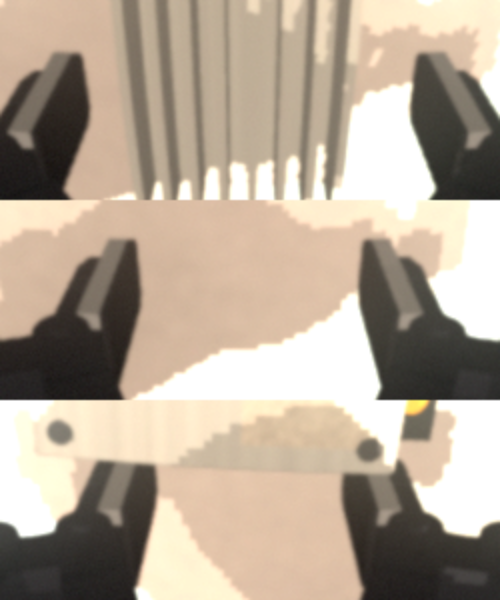

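Request:
{"api": "move_arm", "payload": {
  "motion": "0.01 -0.001 0.03 0 0 1 1;0.02 -0.002 0.06 0 0 1 1;0.031 -0.003 0.09 0 0 1 1;0.031 -0.003 0.11 0 0 1 1;0.031 -0.003 0.12 0 0 1 1"
}}

```text
t: 16.15
eef_pos: [0.5281, -0.3315, 0.0629]
ee_rot: [3.137, 0.008, -0.854]
contact_force: [0.1, 0.5, 0.1]
width: 0.0853
```

```bash
python3 -c "
from h import *
grab('wrist','w17')
delta([.529,-.333,0.0455],np.radians(-49))"
```

```text
delta [0.0021 0.0002 0.0171] [0.2663 0.473  0.0798] cur [ 0.5279 -0.3314  0.0626] [ 3.137   0.0083 -0.8538] t 16.2 F [ 0.0933 -0.3295 -1.5512] w 0.08557123203764994
```

View pics/w17.png

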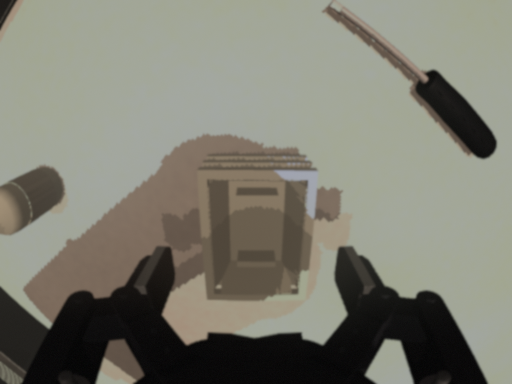

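```bash
python3 -c "
from h import *
P=wp('w17')
q=plane('wrist',[[198,168],[318,168],[306,300],[208,300]],.06,P);print(q,q.mean(0));delta([*q.mean(0)[:2],.0455],np.radians(-49))
"
```

```text
[[ 0.5802 -0.3464  0.06  ]
 [ 0.5342 -0.3865  0.06  ]
 [ 0.478  -0.3222  0.06  ]
 [ 0.5248 -0.282   0.06  ]] [ 0.5293 -0.3343  0.06  ]
delta [0.0032 0.0008 0.0171] [0.2663 0.473  0.0798] cur [ 0.5279 -0.3314  0.0626] [ 3.137   0.0083 -0.8538] t 16.2 F [ 0.0933 -0.3295 -1.5512] w 0.08557123203764994
```

Request:
{"api": "move_arm", "payload": {
  "motion": "0.002 0.001 0.008 0.3 0.4 0 1;0.002 0.001 0.015 0.3 0.4 0 1;0.002 0.001 0.017 0.3 0.4 0 1;0.002 0.001 0.017 0.3 0.4 0 1"
}}

```text
t: 16.6
eef_pos: [0.5284, -0.3335, 0.0458]
ee_rot: [-3.141, 0.001, -0.854]
contact_force: [-0.7, -0.2, 0.5]
width: 0.0856
```

```bash
python3 -c "
from h import *
grab('side','s18');im=cv2.imread('pics/s18.png');cv2.imwrite('pics/s18z.png',cv2.resize(im[200:300,260:360],None,fx=6,fy=6,interpolation=cv2.INTER_CUBIC))
delta([.529,-.333,0.0455],np.radians(-49))"
```

```text
delta [-0.0002 -0.0007  0.0007] [-0.0508  0.0272  0.0831] cur [ 0.5286 -0.3336  0.0462] [-3.1407  0.0005 -0.8538] t 16.65 F [-0.2543  0.337  -0.0546] w 0.08522462838993473
```

View pics/s18z.png

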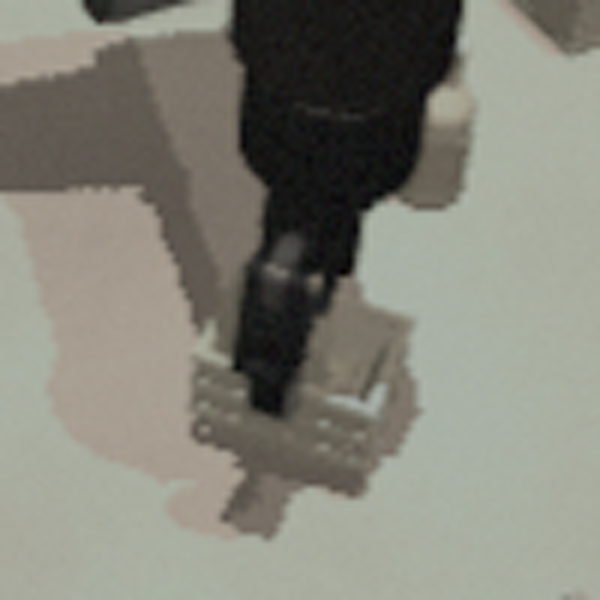

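Looks right: finger tips just below the top rim. Close gently.

Request:
{"api": "move_arm", "payload": {
  "motion": "0 -0.001 0 0 0 0 0.6;0 -0.001 0 0 0 0 0.6;0 -0.001 0 0 0 0 0.55;0 -0.001 0 0 0 0 0.55",
  "squeeze": 22
}}

```text
t: 17.05
eef_pos: [0.5297, -0.3332, 0.0472]
ee_rot: [-3.14, -0.001, -0.854]
contact_force: [-0.7, -0.7, 4.6]
width: 0.0616
```

Request:
{"api": "move_arm", "payload": {
  "motion": "0 0 0 0 0 0 0.55;0 0 -0.004 0 0 0 0.55;0 0 -0.010 0 0 0 0.55;0 0 -0.016 0 0 0 0.55;0 0 -0.022 0 0 0 0.55"
}}

```text
t: 17.55
eef_pos: [0.5298, -0.3333, 0.0698]
ee_rot: [-3.14, -0.001, -0.854]
contact_force: [-0.2, -0.6, -0.5]
width: 0.0614
```

```bash
python3 -c "
from h import *
grab('side','s19');im=cv2.imread('pics/s19.png');cv2.imwrite('pics/s19z.png',cv2.resize(im[200:300,260:360],None,fx=6,fy=6,interpolation=cv2.INTER_CUBIC))
delta([.529,-.333,0.0455],np.radians(-49))"
```

```text
delta [-0.0014  0.0007  0.0257] [-0.1134 -0.1605  0.0991] cur [ 0.5303 -0.3336  0.0712] [-3.1396 -0.0028 -0.8535] t 17.6 F [-0.383  -0.4675  0.6488] w 0.06121098251505573
```

View pics/s19z.png

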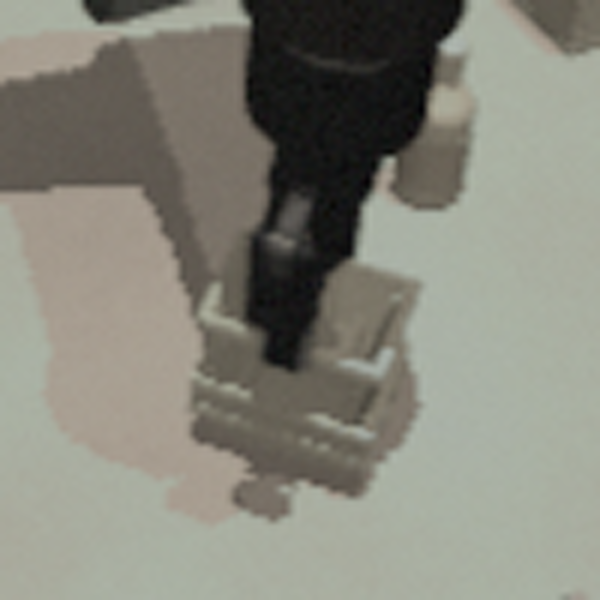

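Request:
{"api": "move_arm", "payload": {
  "motion": "0 0 -0.03 0 0 0 0.55;0 0 -0.06 0 0 0 0.55;0 0 -0.09 0 0 0 0.55;0 0 -0.10 0 0 0 0.55"
}}

```text
t: 18.0
eef_pos: [0.5311, -0.3343, 0.1757]
ee_rot: [-3.137, -0.008, -0.853]
contact_force: [-0.6, 0.0, 0.1]
width: 0.0613
```

```bash
python3 -c "
from h import *
delta([.643,.031,0.16],np.radians(-1.7))"
```

```text
delta [-0.2018 -0.3244  0.0154] [ -0.029   -0.5559 -47.1994] cur [ 0.5311 -0.3343  0.1757] [-3.1374 -0.0084 -0.8535] t 18.0 F [-0.5522  0.0111  0.1265] w 0.06129171131220825
```

Request:
{"api": "move_arm", "payload": {
  "motion": "-0.02 -0.035 0.0 0 -0.3 -6 0.55;-0.04 -0.07 0.0 0 -0.5 -12 0.55;-0.065 -0.105 0.0 0 -0.5 -18 0.55;-0.09 -0.145 0.0 0 -0.5 -25 0.55;-0.115 -0.185 0.0 0 -0.5 -32 0.55"
}}

```text
t: 18.5
eef_pos: [0.5949, -0.1242, 0.175]
ee_rot: [-3.14, -0.001, -0.29]
contact_force: [0.5, -0.9, -0.8]
width: 0.0613
```

```bash
python3 -c "
from h import *
delta([.643,.031,0.15],np.radians(-1.7))"
```

```text
delta [ 0.0016 -0.1625  0.0253] [ -0.0863  -0.0482 -14.9295] cur [ 0.5949 -0.1242  0.175 ] [-3.14   -0.0006 -0.2902] t 18.5 F [ 0.5204 -0.9394 -0.7952] w 0.06132583267306868
```

Request:
{"api": "move_arm", "payload": {
  "motion": "0.002 -0.04 0.0 0 0 -5 0.55;0.002 -0.08 0.005 0 0 -10 0.55;0.002 -0.12 0.015 0 0 -15 0.55;0.002 -0.15 0.025 0 0 -15 0.55;0.002 -0.162 0.025 0 0 -15 0.55"
}}

```text
t: 19.0
eef_pos: [0.6425, 0.0331, 0.1472]
ee_rot: [-3.14, 0.003, -0.026]
contact_force: [-0.9, -0.6, -0.3]
width: 0.0612
```

Request:
{"api": "move_arm", "payload": {
  "motion": "0 0 0 0 0 0 0.55"
}}

```text
t: 19.1
eef_pos: [0.6426, 0.0343, 0.1467]
ee_rot: [-3.141, 0.004, -0.025]
contact_force: [-0.2, -0.5, 0.0]
width: 0.061
```

```bash
python3 -c "
from h import *
grab('wrist','w20')
delta([.643,.031,0.082],np.radians(-1.7))"
```

```text
delta [0.0011 0.0027 0.0644] [-0.0535  0.2626  0.2569] cur [0.6423 0.0336 0.1464] [-3.1406  0.0046 -0.0252] t 19.15 F [-0.643   0.1082 -0.6838] w 0.061261962805982
```

View pics/w20.png

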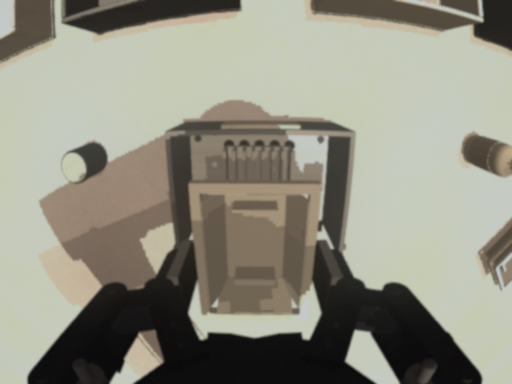

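```bash
python3 -c "
from h import *
P=wp('w20')
a=plane('wrist',[[224,141],[296,141]],.064,P);b=plane('wrist',[[189,184],[322,183]],.159,P);print(a,a.mean(0),b,b.mean(0))
"
```

```text
[[0.6898 0.0573 0.064 ]
 [0.6885 0.0022 0.064 ]] [0.6892 0.0297 0.064 ] [[0.686  0.0644 0.159 ]
 [0.685  0.0027 0.159 ]] [0.6855 0.0336 0.159 ]
```

Request:
{"api": "move_arm", "payload": {
  "motion": "0.002 0.003 0.02 0 0.2 0 0.55;0.002 0.003 0.04 0 0.2 0 0.55;0.002 0.003 0.055 0 0.2 0 0.55;0.002 0.003 0.063 0 0.2 0 0.55;0.002 0.003 0.063 0 0.2 0 0.55"
}}

```text
t: 19.65
eef_pos: [0.6433, 0.0298, 0.0823]
ee_rot: [-3.141, 0.003, -0.026]
contact_force: [-0.3, 0.9, -0.8]
width: 0.0614
```

Request:
{"api": "move_arm", "payload": {
  "motion": "0 0 0.001 0 0 0 0.55;0 0 0.003 0 0 0 0.55;0 0 0.003 0 0 0 0.55"
}}

```text
t: 19.95
eef_pos: [0.6435, 0.0299, 0.0798]
ee_rot: [-3.141, 0.002, -0.026]
contact_force: [-0.7, 0.6, 0.4]
width: 0.0613
```

Request:
{"api": "move_arm", "payload": {
  "motion": "0 0 0.001 0 0 0 0.55;0 0 0.002 0 0 0 0.55;0 0 0.002 0 0 0 0.55"
}}

```text
t: 20.25
eef_pos: [0.6438, 0.03, 0.0794]
ee_rot: [-3.141, 0.001, -0.026]
contact_force: [-3.0, 0.3, 5.2]
width: 0.061
```

Contact on the heat sink. Release and rise.

Request:
{"api": "move_arm", "payload": {
  "motion": "0 0 -0.001 0 0 0 0.75;0 0 -0.001 0 0 0 1;0 0 -0.001 0 0 0 1;0 0 -0.001 0 0 0 1"
}}

```text
t: 20.65
eef_pos: [0.6437, 0.0299, 0.0801]
ee_rot: [-3.141, 0.001, -0.026]
contact_force: [0.1, -0.0, -0.2]
width: 0.0855
```

Request:
{"api": "move_arm", "payload": {
  "motion": "0 0 -0.01 0 0 0 1;0 0 -0.03 0 0 0 1;0 0 -0.06 0 0 0 1;0 0 -0.1 0 0 0 1;0 0 -0.12 0 0 0 1"
}}

```text
t: 21.15
eef_pos: [0.6449, 0.0296, 0.2053]
ee_rot: [-3.141, -0.004, -0.026]
contact_force: [-0.2, -0.1, 0.7]
width: 0.0852
```

Request:
{"api": "move_arm", "payload": {
  "motion": "-0.05 0 -0.01 0 0 0 1;-0.1 0 -0.01 0 0 0 1;-0.15 0 -0.01 0 0 0 1;-0.2 0 -0.01 0 0 0 1;-0.24 0 -0.01 0 0 0 1"
}}

```text
t: 21.65
eef_pos: [0.403, 0.0352, 0.215]
ee_rot: [-3.14, -0.006, -0.026]
contact_force: [-0.4, 1.3, 0.9]
width: 0.0858
```

```bash
python3 -c "
from h import *
for n in ('wrist','top','side'): grab(n,n+'21')
im=cv2.imread('pics/top21.png');cv2.imwrite('pics/top21z.png',cv2.resize(cv2.convertScaleAbs(im[110:250,60:430],alpha=1.8),None,fx=2.1,fy=2.1,interpolation=cv2.INTER_CUBIC))
a=cv2.imread('pics/side21.png')
cv2.imwrite('pics/side21z.png',cv2.resize(a[140:290,230:390],None,fx=4,fy=4,interpolation=cv2.INTER_CUBIC))
cv2.imwrite('pics/top21y.png',cv2.resize(cv2.convertScaleAbs(im[110:200,190:300],alpha=1.8),None,fx=5,fy=5,interpolation=cv2.INTER_CUBIC))
delta([0,0,0])"
```

```text
delta [-0.4051  0.0463  0.2125] cur [0.4039 0.0358 0.2168] [-3.1371 -0.0102 -0.0238] t 21.8 F [ 0.4738 -0.6297  0.0449] w 0.08530983303363991
```

View pics/top21z.png

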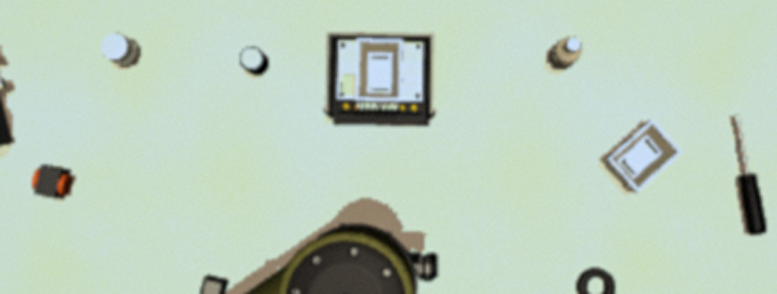

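View pics/side21z.png

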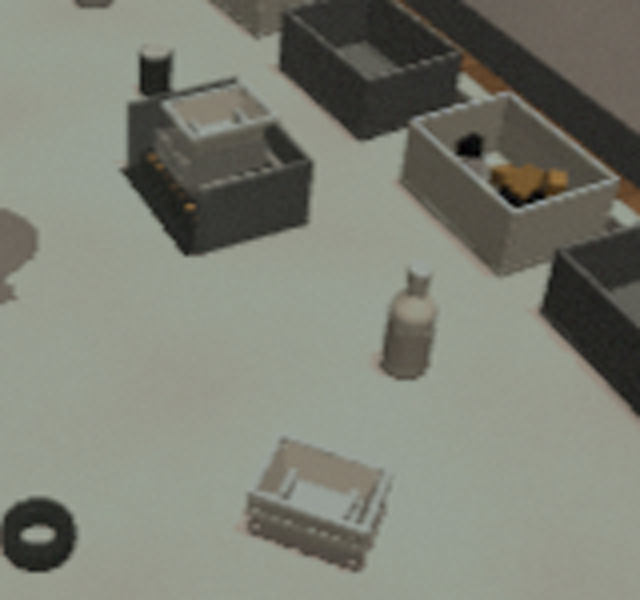

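View pics/top21y.png

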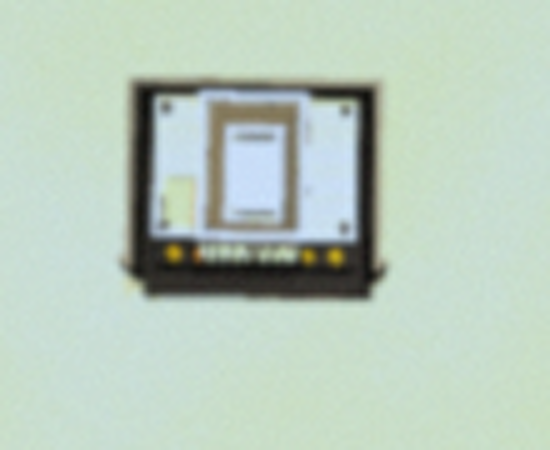

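View pics/wrist21.png

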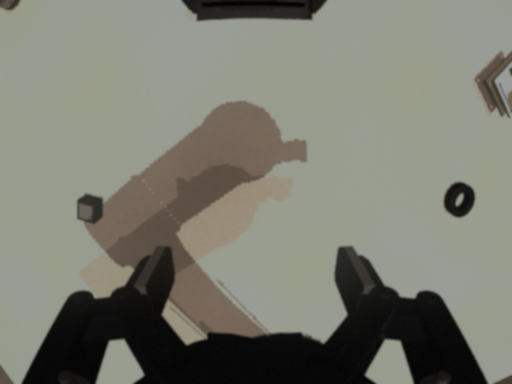

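```bash
python3 -c "
from h import *
def f(l,z):
  l=np.array(l,float);return plane('top',np.c_[190+l[:,0]/5-.4,110+l[:,1]/5-.4],z)
q=f([[198,90],[311,92],[306,240],[196,236]],.092);print('tray',q,q.mean(0))
print('hs rear',f([[200,262],[298,263]],.064))
q=f([[153,94],[359,97],[356,243],[152,238]],.038);print('module plate',q.mean(0))
print('stack',plane('top',[[60+640/2.1,110+157/2.1]],.044))
"
```

```text
tray [[ 0.6863  0.06    0.092 ]
 [ 0.6844 -0.0034  0.092 ]
 [ 0.601   0.0002  0.092 ]
 [ 0.604   0.0616  0.092 ]] [0.6439 0.0296 0.092 ]
hs rear [[0.5927 0.0613 0.064 ]
 [0.5916 0.0053 0.064 ]]
module plate [0.6511 0.0304 0.038 ]
stack [[ 0.5247 -0.3282  0.044 ]]
```

```bash
python3 -c "
from h import *
s=env.sense();print(s['t'],s['contact_force'],s['dq'])
print(env.sign_off())"
```

```text
21.8 [ 0.4738 -0.6297  0.0449] [-0.0252  0.1007  0.0384  0.      0.0207  0.0152]
the job is handed in; nothing more can be done
None
```

I packed the box in the order you asked and handed the job in at 21.8 s; the sign-off gave no verdict.

- **Module:** I squared it up by pushing its side with two fingers. I then pushed it straight in from behind until it stopped against the back wall, with about 20 N on the fingers and no further movement. The top camera puts its origin about 2 mm short of the back wall, laterally centred to within about 1 mm.
- **Heat sink:** It lies fins up on the module. The wrist camera put its centre at about (0.642, 0.031), some 2 mm from the module's centre. In the last top view its rear edge suggests about x = 0.634 instead. The two views differ by 8 mm, but both are inside the 25 mm limit.
- **Tray:** Only the top tray came up. It stands upright on the heat sink with its centre at about (0.644, 0.030), so 2 to 10 mm from the heat sink's centre depending on which view is right (limit 20 mm).
- **Lower trays and bystanders:** The two lower trays still stand nested. A rough reading of them is about 6 mm from the stack's first position, which is about as good as that reading gets. The bystanders in the last pictures stand as before by eye; I did not measure them, and the arm stayed clear of them.
- **Robot:** The open gripper stood clear of everything, with no contact force beyond sensor noise, though the arm was still settling slightly when I handed in.

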